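Empty the steamer basket into the bowl and hold it over its pan

ROBOT

A 6-joint arm with a two-finger parallel gripper is mounted at the origin on a cart in front of the work surface, level with it; the furniture and walls round the work are solid. World frame = base frame: x ahead of the robot, y to its left, z up, the work surface at z = 0. Lengths are in mm, angles in rad, forces in N, time in s.
With the tool pointing down it reaches from about 350 to 875 mm from the base axis. Payload 4.2 kg.
Tool frame: the origin (TCP) lies midway between the tips of the shut fingers; the grasp point (between the pads) lies 19 mm behind it; z points along the fingers, y is the line along which they close (so a half turn about z gives the same grasp; the last joint's range is limited). The gripper opens to 85 mm and grips with 20 to 120 N. Pads are 22 mm wide; open, the fingers measure 114 mm over their backs; the gripper's body (76 mm by 85 mm) begins 54 mm behind the grasp point. The pads swing forward as they close: fully open they stand 13 mm farther back than shut.
Start: joints at [-1.05, 0.385, 0.008, 0, -1.194, -0.259], TCP at [161.779, -603.678, 231.312] pointing down, gripper open.
Joint ranges: [-3.14, 3.14], [-1.21, 2.06], [-1.07, 1.41], [-3.16, 2.05], [-2.99, -0.16], [-3.1, 3.1]. Speed limits (rad/s): [2.79, 2.79, 3.14, 3.14, 3.14, 3.14].

INTERFACE

Orientations are given as a unit quaternion [x, y, z, w].
In Python, from bench import * gives the robot as it stands.
- The arm moves only by the tool drive_tool, never from a script. Its argument "plan" is a list that holds one entry, the list of rows, each a list of 5 numbers: the closure, from -1 (fully open) to 1 (shut), then the shift along the world's x, y, z in mm, then the turn about the world's z in degrees. A call has 1 to 20 rows; each row shifts and turns the commanded pose from where the row before left it; what a row does not reach is not made up. A row lasts 1/12 s, in which the tool goes at most 41.7 mm and 7.16 degrees, less where a joint would pass 70% of its speed; a pose out of reach is approached as far as the arm can. A call is refused whole if a number of a shift passes 41.7 or a number of a turn 7.16, either way. A call with a gripper value outside its range is refused whole. The fingers move at their own pace and stop on an object; the grip force is fixed at half the most. Time passes only in rows, so rows that do not move let the fingers close. It gives the time, the measured TCP pose, the force, the opening and the grip force at its end, in the units of the state.
- read_state(): the state, without advancing time (a new reading comes with each control period).
- get_image(name): name is "side" or "top" or "wrist"; returns (picture, depth): 384x512x3 uint8, red, green, blue; 384x512 float32, mm along the optical axis (not along the pixel's ray), 0 where there is no reading.
- camera_model(name): a dict with "fx", "fy", "cx", "cy" (pixels), "R" (3x3) and "t" (3): a world point X has camera coordinates R X + t; the wrist camera has in their place "mount" (4x4, takes a point from camera to tool coordinates, whose origin is the TCP and whose axes are the flange's). Camera axes: x right, y down, z forward; pixel columns grow to the right and rows downward; lengths in mm; the calibration is good to about 2 mm. A picture is of the moment at which its call begins: read the wrist's pose just before it. camera_model takes no time and is no camera call.
- job_done(): hands the job in; it is judged then, once.
The state is a dict: "clock": time; "joints": joint angles; "joint_vel": joint speeds; "joint_efforts": joint torques, N m; "position": TCP position; "ee_rot": TCP orientation; "contact_force": force on the tool from outside, world axes, zero at the start; "wrist_torque": the same for the moment, N m; "gripper_width": finger opening in mm; "grasp_force": force on a finger pad.
Only numpy, scipy, OpenCV 4.12 (cv2) and the standard library are available. Lean on these libraries where they do the work, as an engineer would, in place of code of your own. Each camera call takes 0.05 s, during which the arm holds its last target. There are 200 camera calls.

TASK

The potatoes are done: lift the steamer basket out of the pan by its arched handle, carry it above the tin and the two jars that stand between and tip all five potatoes out into the footed bowl. Then turn the basket upright again, bring it back over to the pan and finish still holding it there to drip: level, centred over the pan, its underside one to three centimetres above the pan's rim and touching nothing but your gripper. Leave the pan, the bowl, the tin and the jars standing where they are.

Things in the scene. Friction and masses are not known exactly. Their poses are not given: they have to be found in the camera images.
- basket: Round perforated steel steamer basket, 60 mm deep, 180 mm wide over its rim flange; floor 104 mm wide, wall flaring 21 degrees to a 146 mm mouth. 0.18 to 0.29 kg empty. A rigid arched handle stands over the mouth along x, feet at x = +-79 mm. Origin: centre of the underside, z out of the mouth. At the start it hangs by its flange in the pan, underside 57 mm below the rim, holding the potatoes.
- basket_grip (a point): Middle of the basket's handle grip: a straight round black rubber bar 15 mm thick and 90 mm long, lying level along the basket's x at the top of the arch, 137 mm above the basket's underside and 77 mm above its flange. Free along its whole length; being round it can be gripped at any lean about x, and a firm grip keeps it from turning. Axes as the basket's.
- pan: Shallow steel pan without its lid, 170 mm wide outside, 163 mm inside, 90 mm high, 0.95 kg, loose on the chopping board. Two loop handles stick out 35 mm at +-y, below the rim. Origin: centre of the underside. Mind the wall cabinet over the right rear of the worktop (x above 0.59 m, y below -0.26 m, z above 0.46 m).
- pan_rim (a point): Centre of the pan's mouth, level with its rim, 90 mm above the pan's underside (about 111 mm above the worktop, as the pan stands on the board).
- bowl: White footed bowl, 277 mm wide at the rim, 164 mm high, loose, 0.95 kg; the hollow is about 85 mm deep in the middle, on a stem and a foot 110 mm wide. Origin: centre of the underside of the foot, z up. Pan and bowl stand about 0.5 m apart, one to the left and one to the right of the robot; which is which varies.
- tin: Food tin, 75 mm wide, 110 mm high, upright. Origin: centre of the underside. One of the three in the row between pan and bowl.
- spice_jar: Spice jar with a red cap, 45 mm wide, 106 mm high, upright, in the same row. Origin: centre of the underside.
- herb_jar: Herb jar with a red cap and a dark label, 45 mm wide, 108 mm high, upright, in the same row. Origin: centre of the underside.
- potato_1: Small new potato, about 40 mm long and 34 mm thick, 20 to 33 g; rolls easily. Origin: its middle. At the start in the steamer basket.
- potato_2: Small new potato, about 40 mm long and 34 mm thick, 20 to 33 g; rolls easily. Origin: its middle. At the start in the steamer basket.
- potato_3: Small new potato, about 40 mm long and 34 mm thick, 20 to 33 g; rolls easily. Origin: its middle. At the start in the steamer basket.
- potato_4: Small new potato, about 40 mm long and 34 mm thick, 20 to 33 g; rolls easily. Origin: its middle. At the start in the steamer basket.
- potato_5: Small new potato, about 40 mm long and 34 mm thick, 20 to 33 g; rolls easily. Origin: its middle. At the start in the steamer basket.

How it is judged (in metres and radians):
On the way, in this order (a step that is already met when the one before it is completed fails the run):
1. the basket, clear of the pan, is tipped over the bowl (more than 60 degrees) (angle between basket's own z axis and vertical above 1.05 rad and horizontal distance between basket and bowl below 0.22 m and height (world z) of basket above 0.16 m), for 0.1 s.
2. all five potatoes lie in the bowl (horizontal distance between each of potato_1, potato_2, potato_3, potato_4, potato_5 and bowl below 0.125 m and z of potato_1 in the frame of bowl between 0.07 and 0.2 m and z of potato_2 in the frame of bowl between 0.07 and 0.2 m and z of potato_3 in the frame of bowl between 0.07 and 0.2 m and z of potato_4 in the frame of bowl between 0.07 and 0.2 m and z of potato_5 in the frame of bowl between 0.07 and 0.2 m), for 0.3 s.
At the end, for the whole second after the job is handed in: Basket held by the gripper, at rest, upright within 8.5 degrees, within 16 mm of the pan's axis, underside 4 to 45 mm above its rim, not touching it; five potatoes in the bowl; pan, bowl, tin, jars upright and not moved (tin, jars 20 mm, pan 30 mm, bowl 50 mm) (all of step 2 and horizontal distance between basket and pan_rim below 0.016 m and z of basket in the frame of pan_rim between 0.004 and 0.045 m and angle between basket's own z axis and vertical below 0.15 rad and linear speed of basket below 0.02 m/s and contact force between basket and pan below 0.05 N and contact force between the fingers and basket above 1 N and distance of pan from where it was at the start of the episode below 0.03 m and angle between pan's own z axis and vertical below 0.05 rad and distance of bowl from where it was at the start of the episode below 0.05 m and angle between bowl's own z axis and vertical below 0.08 rad and distance of each of tin, spice_jar, herb_jar from where it was at the start of the episode below 0.02 m and angle between each of tin, spice_jar, herb_jar's own z axis and vertical below 0.1 rad); the arm keeps its last pose, push and grip.
It fails at once if away from the pan, the basket's underside is lower than the tops of the tin and jars (height (world z) of basket below 0.105 m and horizontal distance between basket and pan_rim above 0.15 m).
It fails at once if the tin or a jar is knocked over (angle between any of tin, spice_jar, herb_jar's own z axis and vertical above 0.5 rad).
It fails at once if the bowl or the pan is tipped over (angle between any of bowl, pan's own z axis and vertical above 0.4 rad).
It also fails if it takes over 61 s, if anything falls off the work surface, if the arm or the gripper's body presses on something with over 40 N, if the wrist force passes 120 N, or if a joint passes its speed limit or range.

## Working session

There is one attempt and no reset: what is moved stays moved. The work goes in short steps, Python scripts to look and compute and a tool call to move; the robot and the scene stay as the last step left them, time stands still between calls to the robot, and variables do not carry over. Pictures are saved under pics/ and viewed, at most 10 in all, crops included, and the job is handed in when it is done.

Besides the shell and the picture viewer there is one more tool, called after ">>>" by a JSON object that holds its "fn" and its "kwargs". drive_tool: Moves the arm, as the interface text tells. Its arguments: {"type":"object","properties":{"plan":{"type":"array"}},"required":["plan"]}

```bash
mkdir -p pics; ls; python3 - <<'E'
from bench import *
import cv2, numpy as np
ims=[]
for n in ("top","side"):
    p,d=get_image(n); np.savez(f"pics/{n}0.npz",p=p,d=d); ims.append(p[:,:,::-1])
    m=camera_model(n); print(n,m["fx"],m["cx"],m["cy"],np.round(m["R"],3).tolist(),np.round(m["t"],1).tolist())
    cv2.imwrite(f"pics/{n}0.png",p[:,:,::-1])
s=read_state(); print({k:s[k] for k in ("clock","position","ee_rot","gripper_width","contact_force")})
E
```

```text
pics
top 452.6762067307367 253.55556150247628 190.25051451873793 [[0.027, -1.0, -0.0], [-0.989, -0.027, -0.143], [0.143, 0.004, -0.99]] [-5.4, 543.9, 1211.4]
side 415.15216519510295 261.0902432429424 195.5482792666429 [[-0.958, -0.287, -0.02], [-0.174, 0.634, -0.753], [0.229, -0.718, -0.658]] [515.8, 160.0, 1026.1]
{'clock': 0.1, 'position': array([ 161.65529225, -603.19900162,  230.35662926]), 'ee_rot': array([-1.30455125e-01,  9.91453744e-01,  9.49068429e-04, -1.80055176e-04]), 'gripper_width': 85.25478679517006, 'contact_force': array([-0.49561337,  0.43468926, -0.08151008])}
```

View pics/top0.png

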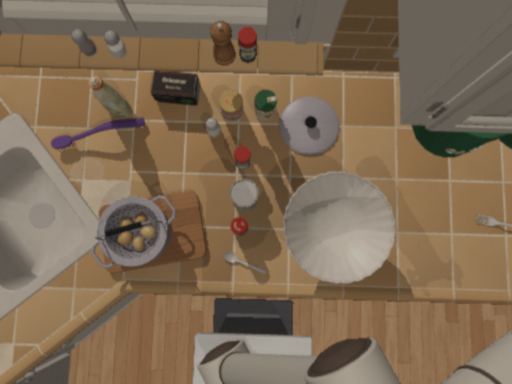

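View pics/side0.png

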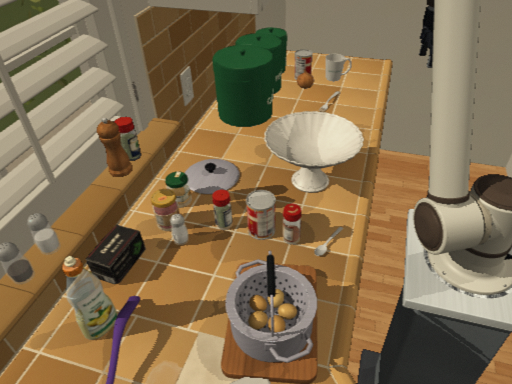

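```bash
cat > h.py <<'E'
from bench import *
import cv2, numpy as np
def cloud(n,p=None,d=None):
    if p is None: p,d=get_image(n)
    m=camera_model(n); v,u=np.mgrid[:384,:512]
    C=np.stack([(u-m["cx"])/m["fx"]*d,(v-m["cy"])/m["fy"]*d,d],-1)
    W=(C-np.array(m["t"]))@np.array(m["R"]); W[d==0]=np.nan
    return p,W
def circ(P):
    A=np.c_[2*P,np.ones(len(P))]; s=np.linalg.lstsq(A,(P**2).sum(1),rcond=None)[0]
    return s[:2],np.sqrt(s[2]+s[:2]@s[:2])
E
python3 - <<'E'
from h import *
for n in ("top","side"):
    f=np.load(f"pics/{n}0.npz"); p,W=cloud(n,f["p"],f["d"])
    X,Y,Z=W[...,0],W[...,1],W[...,2]
    q=W.reshape(-1,3); g=p.reshape(-1,3).astype(int)
    print(n,"table z",np.nanmedian(Z[abs(Z)<15]))
    pan=(Y>150)&(Y<400)&(X>150)&(X<450)
    bar=pan&(Z>170)&(Z<215)&(p.sum(2)<130); B=W[bar]
    c=B.mean(0); w=np.linalg.svd((B-c)[:,:2])[2][0]; t=(B-c)[:,:2]@w
    mid=c[:2]+w*(t.min()+t.max())/2
    print("bar",len(B),c.round(1),"mid",mid.round(1),"dir",w.round(3),"len",np.ptp(t).round(1),"zmax",np.percentile(B[:,2],[5,50,95]).round(1))
    fl=W[pan&(Z>110)&(Z<122)]
    if len(fl)>30: 
        h=cv2.minEnclosingCircle(fl[:,:2].astype(np.float32)); print("flange",len(fl),h)
    b=(Y<0)&(Y>-450)&(X>100)&(X<650)&(Z>150)&(Z<175)&(p.min(2)>120); R=W[b]
    R=R[np.hypot(*(R[:,:2]-np.median(R[:,:2],0)).T)<180]
    print("bowl rim",len(R),cv2.minEnclosingCircle(R[:,:2].astype(np.float32)),np.percentile(R[:,2],95))
    for nm,(x0,x1,y0,y1) in dict(row=(200,550,-40,100)).items():
        M=((Z>95)&(Z<118)&(X>x0)&(X<x1)&(Y>y0)&(Y<y1)).astype(np.uint8)
        k,l,st,ce=cv2.connectedComponentsWithStats(M)
        for i in range(1,k):
            if st[i,4]>15: Q=W[l==i]; print("  row",Q.mean(0).round(0),np.ptp(Q,0).round(0),p[l==i].mean(0).round(0))
f=np.load("pics/top0.npz"); p,W=cloud("top",f["p"],f["d"])
for u,v in [(340,228),(455,60),(440,120),(415,100),(500,130)]: print((u,v),W[v,u].round(0))
# bowl profile through centre
c=np.array([290,-200])
E
```

```text
top table z -0.8923615399066863
bar 191 [419.4 319.1 196.1] mid [420. 317.] dir [ 0.299 -0.954] len 86.9 zmax [191.9 196.3 199.9]
flange 753 ((415.84783935546875, 316.4409484863281), 89.31442260742188)
bowl rim 1149 ((438.6656188964844, -208.05287170410156), 135.7203826904297) 163.47699831927676
  row [522.  35. 107.] [60. 73. 18.] [136. 129. 119.]
  row [441.  46. 105.] [44. 44. 17.] [124.  52.  42.]
side table z 0.36571051967481716
bar 282 [418.9 325.3 197.1] mid [419.7 322.5] dir [-0.306  0.952] len 89.9 zmax [193.5 197.3 199.6]
flange 1159 ((412.5003662109375, 317.509765625), 89.47611999511719)
bowl rim 860 ((442.56781005859375, -204.83883666992188), 137.21926879882812) 164.13377286667708
  row [521.  41. 107.] [60. 76. 18.] [150. 137. 119.]
  row [440.  53. 105.] [43. 45. 14.] [137.  36.  25.]
(340, 228) [ 442. -218.  101.]
(455, 60) [ 635. -261.  695.]
(440, 120) [ 596. -299.  550.]
(415, 100) [ 634. -262.  539.]
(500, 130) [ 592. -416.  517.]
```

>>> {"fn": "drive_tool", "kwargs": {"plan": [[[-1,26,30,5,0],[-1,26,30,5,0],[-1,26,30,5,0],[-1,26,30,5,0],[-1,26,30,5,0],[-1,26,30,5,0],[-1,26,30,0,0],[-1,26,30,0,6],[-1,26,30,0,6],[-1,26,30,0,6],[-1,0,38,0,6],[-1,0,38,0,6],[-1,0,38,0,6],[-1,0,38,0,6],[-1,0,38,0,6],[-1,0,38,0,6],[-1,0,38,0,6],[-1,0,38,0,6],[-1,0,38,0,6],[-1,0,38,0,6]]]}}

```text
clock: 1.77
position: [421.0, 78.1, 261.3]
ee_rot: [0.727, -0.686, -0.0, -0.0]
contact_force: [0.9, 0.5, 0.1]
gripper_width: 85.1
grasp_force: 0.0
```

```bash
python3 - <<'E'
from h import *
f=np.load("pics/top0.npz"); p,W=cloud("top",f["p"],f["d"])
for u in (60,130,200,260,300): print(u,[tuple(W[v,u].round(0)) for v in (15,35,50,60,68,80)])
s=read_state(); q=s["ee_rot"]; from scipy.spatial.transform import Rotation as R
print(s["clock"],s["position"].round(1),s["joints"].round(3),R.from_quat(q).as_matrix().round(3).tolist())
E
```

```text
60 [(np.float64(901.0), np.float64(464.0), np.float64(304.0)), (np.float64(927.0), np.float64(530.0), np.float64(154.0)), (np.float64(876.0), np.float64(517.0), np.float64(174.0)), (np.float64(848.0), np.float64(514.0), np.float64(176.0)), (np.float64(831.0), np.float64(517.0), np.float64(164.0)), (np.float64(863.0), np.float64(590.0), np.float64(1.0))]
130 [(np.float64(878.0), np.float64(288.0), np.float64(353.0)), (np.float64(911.0), np.float64(333.0), np.float64(196.0)), (np.float64(879.0), np.float64(336.0), np.float64(178.0)), (np.float64(nan), np.float64(nan), np.float64(nan)), (np.float64(834.0), np.float64(335.0), np.float64(169.0)), (np.float64(870.0), np.float64(384.0), np.float64(-3.0))]
200 [(np.float64(907.0), np.float64(142.0), np.float64(308.0)), (np.float64(909.0), np.float64(153.0), np.float64(209.0)), (np.float64(885.0), np.float64(156.0), np.float64(176.0)), (np.float64(856.0), np.float64(155.0), np.float64(179.0)), (np.float64(838.0), np.float64(155.0), np.float64(172.0)), (np.float64(874.0), np.float64(176.0), np.float64(0.0))]
260 [(np.float64(912.0), np.float64(4.0), np.float64(306.0)), (np.float64(909.0), np.float64(3.0), np.float64(216.0)), (np.float64(889.0), np.float64(2.0), np.float64(175.0)), (np.float64(860.0), np.float64(1.0), np.float64(179.0)), (np.float64(839.0), np.float64(1.0), np.float64(179.0)), (np.float64(878.0), np.float64(-1.0), np.float64(2.0))]
300 [(np.float64(907.0), np.float64(-86.0), np.float64(318.0)), (np.float64(909.0), np.float64(-96.0), np.float64(222.0)), (np.float64(894.0), np.float64(-101.0), np.float64(172.0)), (np.float64(865.0), np.float64(-101.0), np.float64(175.0)), (np.float64(843.0), np.float64(-101.0), np.float64(176.0)), (np.float64(882.0), np.float64(-119.0), np.float64(-1.0))]
1.7667 [421.   78.1 261.3] [ 0.566  0.017 -0.388 -0.    -1.165 -0.508] [[0.058, -0.998, -0.0], [-0.998, -0.058, 0.0], [-0.0, 0.0, -1.0]]
```

>>> {"fn": "drive_tool", "kwargs": {"plan": [[[-1,0,40,0,3],[-1,0,40,0,3],[-1,0,40,0,3],[-1,0,40,0,3],[-1,-1,40,0,2.3],[-1,-2,40,0,0],[-1,0,0,0,0],[-1,0,0,0,0]]]}}

```text
clock: 2.43
position: [418.1, 318.0, 260.1]
ee_rot: [0.806, -0.592, -0.0, 0.001]
contact_force: [-0.2, -1.0, 0.2]
gripper_width: 85.2
grasp_force: 0.0
```

```bash
python3 - <<'E'
from h import *
from scipy.spatial.transform import Rotation as R
s=read_state(); m=np.array(camera_model("wrist")["mount"]); cm=camera_model("wrist"); p,d=get_image("wrist")
M=R.from_quat(s["ee_rot"]).as_matrix(); print(s["position"].round(1),s["joints"].round(2),M[:,1].round(3))
v,u=np.mgrid[:384,:512]
C=np.stack([(u-cm["cx"])/cm["fx"]*d,(v-cm["cy"])/cm["fy"]*d,d],-1)
W=(C@m[:3,:3].T+m[:3,3])@M.T+s["position"]; W[d==0]=np.nan
Z=W[...,2]; b=(Z>178)&(Z<212)&(p.sum(2)<130); B=W[b]; 
print(len(B))
if len(B)>20:
    c=B.mean(0); w=np.linalg.svd((B-c)[:,:2],full_matrices=False)[2][0]; t=(B-c)[:,:2]@w; n=(B-c)[:,:2]@np.array([-w[1],w[0]])
    print(c.round(1),(c[:2]+w*(t.min()+t.max())/2).round(1),w.round(3),np.ptp(t),np.percentile(n,[1,99]),np.percentile(B[:,2],[5,50,95]).round(1))
cv2.imwrite("pics/w1.png",p[:,:,::-1])
E
```

```text
[418.1 318.  260.1] [ 0.96  0.2  -0.19 -0.   -1.19 -0.65] [-0.954 -0.3    0.002]
2020
[422.9 310.5 197. ] [420.6 317. ] [ 0.326 -0.945] 87.64989816166731 [-6.22375974  7.54935622] [194.4 197.3 198.8]
```

View pics/w1.png

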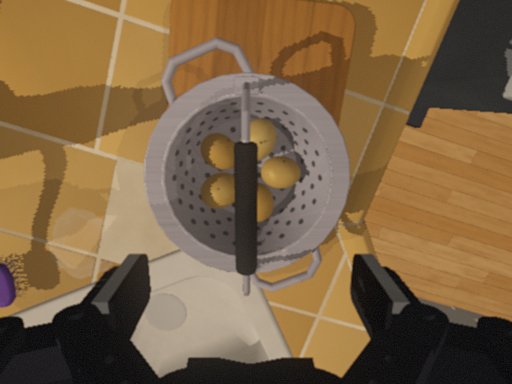

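>>> {"fn": "drive_tool", "kwargs": {"plan": [[[-1,1,0,-30,0.6],[-1,0,0,-30,0],[-1,0,0,-20,0],[-1,0,0,-8,0],[0.5,0,0,0,0],[0.6,0,0,0,0],[0.6,0,0,0,0],[0.6,0,0,0,0],[0.6,0,0,0,0],[0.6,0,0,0,0],[0.6,0,0,0,0]]]}}

```text
clock: 3.4
position: [420.4, 316.8, 174.2]
ee_rot: [0.809, -0.588, 0.0, -0.001]
contact_force: [1.3, -0.0, 0.5]
gripper_width: 17.0
grasp_force: 0.6
```

>>> {"fn": "drive_tool", "kwargs": {"plan": [[[0.68,0,0,0,0],[0.68,0,0,0,0],[0.68,0,0,0,0],[0.68,0,0,0,0]]]}}

```text
clock: 3.73
position: [420.5, 317.0, 174.3]
ee_rot: [0.809, -0.588, 0.0, -0.001]
contact_force: [2.4, 0.7, 5.1]
gripper_width: 14.1
grasp_force: 21.6
```

>>> {"fn": "drive_tool", "kwargs": {"plan": [[[0.75,0,0,0,0],[0.75,0,0,0,0],[0.75,0,0,0,0]]]}}

```text
clock: 3.98
position: [420.5, 317.0, 174.4]
ee_rot: [0.809, -0.588, 0.0, -0.001]
contact_force: [0.7, 0.8, 6.4]
gripper_width: 13.4
grasp_force: 58.4
```

>>> {"fn": "drive_tool", "kwargs": {"plan": [[[0.8,0,0,4,0],[0.8,0,0,10,0],[0.8,0,0,16,0],[0.8,0,0,22,0],[0.8,0,0,22,0],[0.8,0,0,20,0],[0.8,5,-5,16,0],[0.8,8,-10,10,0],[0.8,12,-16,0,-2],[0.8,16,-22,0,-2],[0.8,19,-27,0,-2],[0.8,22,-31,0,-2],[0.8,22,-31,0,-2],[0.8,22,-31,0,-2],[0.8,22,-31,0,-2],[0.8,20,-29,0,-2],[0.8,17,-25,0,-2],[0.8,13,-19,0,0],[0.8,8,-13,0,0],[0.8,4,-7,0,0]]]}}

```text
clock: 5.65
position: [629.8, 17.1, 291.6]
ee_rot: [-0.706, 0.709, 0.001, -0.002]
contact_force: [-0.4, -0.3, -4.2]
gripper_width: 13.0
grasp_force: 58.6
```

```bash
cat >> h.py <<'E'
def tilt(n="side",box=None):
    "plane fit of basket steel pts near tool: returns cloud near tool"
    s=read_state(); p,W=cloud(n); q=s["position"]
    m=(np.linalg.norm(W-(q-[0,0,60]),axis=-1)<150)&(W[...,2]>110)
    return s,p,W,m
E
python3 - <<'E'
from h import *
f=np.load("pics/top0.npz"); p,W=cloud("top",f["p"],f["d"])
q=W.reshape(-1,3)
print("max z grid (rows x 600..900 step50, cols y -200..150 step 50)")
for x in range(600,900,50):
    print(x,[int(np.nanmax(np.r_[0,q[(q[:,0]>=x)&(q[:,0]<x+50)&(q[:,1]>=y)&(q[:,1]<y+50),2]])) for y in range(-200,200,50)])
s=read_state(); print(s["clock"],s["position"].round(1),s["contact_force"],s["joints"].round(2))
p,d=get_image("side"); cv2.imwrite("pics/s2.png",p[:,:,::-1])
E
```

```text
max z grid (rows x 600..900 step50, cols y -200..150 step 50)
600 [4, 6, 6, 6, 112, 111, 7, 5]
650 [20, 22, 14, 5, 109, 105, 43, 5]
700 [47, 48, 21, 4, 4, 101, 94, 5]
750 [43, 45, 20, 90, 103, 104, 103, 74]
800 [178, 181, 178, 179, 235, 303, 278, 180]
850 [179, 182, 329, 380, 379, 381, 384, 381]
5.65 [629.8  17.1 291.6] [-0.38997047 -0.31301801 -4.15418244] [ 0.28  0.36  0.13 -0.   -1.34 -0.29]
```

View pics/s2.png

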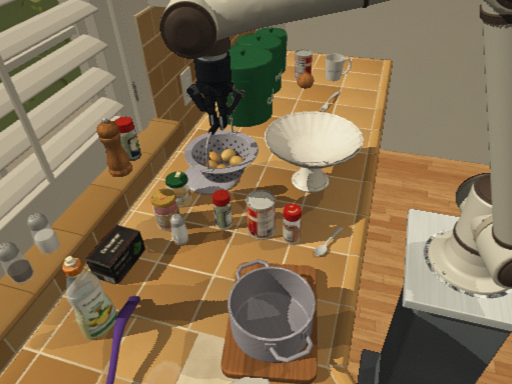

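>>> {"fn": "drive_tool", "kwargs": {"plan": [[[0.8,6,-8,-6,0],[0.8,12,-14,-8,0],[0.8,16,-20,-9,0],[0.8,18,-22,-9,0],[0.8,16,-20,-9,0],[0.8,12,-14,-8,0],[0.8,8,-8,-6,0],[0.8,4,-2,-4,0],[0.8,0,0,0,0],[0.8,0,0,0,0]]]}}

```text
clock: 6.53
position: [721.4, -87.5, 234.2]
ee_rot: [-0.707, 0.707, 0.0, -0.0]
contact_force: [0.6, -0.1, -3.5]
gripper_width: 13.2
grasp_force: 58.6
```

```bash
python3 - <<'E'
from h import *
s=read_state(); print(s["position"].round(1),s["contact_force"].round(1))
p,W=cloud("top"); q=W.reshape(-1,3); P=s["position"]
m=(abs(q[:,0]-P[0])<120)&(abs(q[:,1]-P[1])<120)&(q[:,2]>150)&(q[:,2]<185)
F=q[m]; print(len(F))
for x in range(620,910,15):
    k=(q[:,0]>=x)&(q[:,0]<x+15)&(abs(q[:,1]+90)<40); print(x,k.sum(),np.percentile(q[k,2],[5,50,95]).round(0) if k.any() else "")
p2,W2=cloud("side"); q=W2.reshape(-1,3)
m=(np.hypot(q[:,0]-P[0],q[:,1]-P[1])<93)&(np.hypot(q[:,0]-P[0],q[:,1]-P[1])>76)&(q[:,2]>155)&(q[:,2]<185)
F=q[m]; A=np.c_[F[:,:2]-P[:2],np.ones(len(F))]; c=np.linalg.lstsq(A,F[:,2],rcond=None)[0]; print("flange plane side",len(F),c.round(3))
E
```

```text
[721.4 -87.5 234.2] [ 0.6 -0.1 -3.5]
1452
620 169 [ -5.  -1. 173.]
635 313 [ -5. 170. 175.]
650 287 [ -4. 132. 331.]
665 679 [ -1. 486. 570.]
680 1670 [118. 499. 587.]
695 858 [117. 582. 593.]
710 689 [116. 587. 594.]
725 494 [116. 590. 594.]
740 318 [117. 585. 592.]
755 66 [581. 583. 585.]
770 94 [124. 144. 165.]
785 31 [165. 172. 176.]
800 9 [170. 172. 176.]
815 0 
830 0 
845 0 
860 10 [-4.  0.  3.]
875 43 [-5. -1.  3.]
890 27 [ -4. 318. 330.]
905 491 [264. 338. 375.]
flange plane side 534 [1.00000e-03 3.00000e-03 1.74501e+02]
```

>>> {"fn": "drive_tool", "kwargs": {"plan": [[[0.8,3,0,-3,0],[0.8,6,0,0,0],[0.8,6,0,0,0],[0.8,4,0,0,0],[0.8,3,0,0,0],[0.8,2,0,0,0],[0.8,0,0,0,0]]]}}

```text
clock: 7.22
position: [744.5, -88.9, 231.1]
ee_rot: [-0.706, 0.708, 0.002, -0.002]
contact_force: [-4.8, -0.2, -1.8]
gripper_width: 13.3
grasp_force: 58.9
```

>>> {"fn": "drive_tool", "kwargs": {"plan": [[[0.8,8,0,6,0],[0.8,8,0,6,0],[0.8,8,0,6,0],[0.8,9,0,5,0],[0.8,0,0,0,0]]]}}

```text
clock: 7.63
position: [778.4, -89.1, 254.4]
ee_rot: [-0.706, 0.708, 0.001, -0.001]
contact_force: [-4.9, 0.5, -1.6]
gripper_width: 12.9
grasp_force: 58.8
```

```bash
cat >> h.py <<'E'
def flange(n="side",guess=0.0,az=None,r=(76,93),tol=12,it=6):
    """fit flange plane; guess tilt (deg) of the bottom toward direction az (unit xy). bar grip point = TCP+19 z"""
    s=read_state(); p,W=cloud(n); B=s["position"]+[0,0,17.5]; q=W.reshape(-1,3); q=q[np.isfinite(q).all(1)]
    a=np.array([az[0],az[1],0.]); t=np.radians(guess)
    best=None
    for g in np.radians(np.arange(guess-25,guess+26,1.0)):
        ax=-a*np.sin(g)+np.array([0,0,1])*np.cos(g)   # basket z
        d=(q-B)@ax; rad=np.linalg.norm((q-B)-d[:,None]*ax,axis=1)
        k=((abs(d+77)<2.5)&(rad>r[0])&(rad<r[1])).sum()
        if best is None or k>best[0]: best=(k,np.degrees(g))
    return s,p,W,best
E
python3 - <<'E'
from h import *
s,p,W,b=flange("side",15,(-1,0)); print(s["position"].round(1),s["contact_force"].round(1),b)
s,p,W,b=flange("top",15,(-1,0)); print(b)
E
```

```text
[778.4 -89.1 254.4] [-4.9  0.5 -1.6] (np.int64(217), np.float64(18.0))
(np.int64(436), np.float64(17.0))
```

>>> {"fn": "drive_tool", "kwargs": {"plan": [[[0.8,10,0,5,0],[0.8,10,0,4,0],[0.8,10,0,3,0],[0.8,10,0,2,0],[0.8,10,0,1,0],[0.8,10,0,1,0],[0.8,0,0,0,0]]]}}

```text
clock: 8.32
position: [838.9, -88.5, 266.3]
ee_rot: [-0.706, 0.708, 0.002, -0.002]
contact_force: [-2.9, -0.3, -6.3]
gripper_width: 12.9
grasp_force: 58.9
```

```bash
python3 - <<'E'
from h import *
s,p,W,b=flange("side",45,(-1,0)); print(s["position"].round(1),s["contact_force"].round(1),s["wrist_torque"].round(2),b)
s,p2,W,b=flange("top",45,(-1,0)); print(b)
cv2.imwrite("pics/s3.png",np.hstack([p[60:260,100:400],p2[30:230,200:420]])[:,:,::-1])
E
```

```text
[838.9 -88.5 266.3] [-2.9 -0.3 -6.3] [-0.06  1.02  0.  ] (np.int64(133), np.float64(35.0))
(np.int64(284), np.float64(46.0))
```

View pics/s3.png

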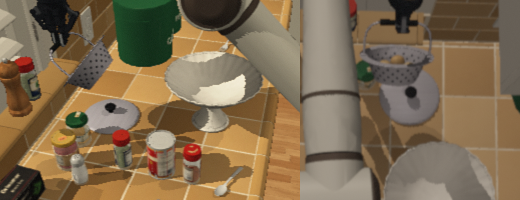

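>>> {"fn": "drive_tool", "kwargs": {"plan": [[[0.8,5,0,0,0],[0.8,5,0,-1,0],[0.8,3,0,-1,0],[0.8,0,0,0,0]]]}}

```text
clock: 8.75
position: [843.7, -89.1, 270.4]
ee_rot: [-0.707, 0.708, 0.007, -0.008]
contact_force: [-31.0, 3.4, -1.0]
gripper_width: 12.4
grasp_force: 62.6
```

```bash
python3 - <<'E'
from h import *
s,p,W,b=flange("top",50,(-1,0)); print(s["position"].round(1),s["contact_force"].round(1),b)
P=s["position"]; q=W.reshape(-1,3)
m=(np.linalg.norm(W-(P+[-60,0,-30]),axis=-1)<150)&(W[...,2]>120)
pot=m&(p[...,0].astype(int)-p[...,2]>60); print("potato px",pot.sum(), W[pot].mean(0).round(0) if pot.any() else "")
# floor-disc tilt by plane fit on visible grey outside region below
g=m&(abs(p[...,0].astype(int)-p[...,2])<40)&(W[...,2]<P[2]-5); F=W[g]; print(len(F),F.min(0).round(0),F.max(0).round(0))
E
```

```text
[843.7 -89.1 270.4] [-31.    3.4  -1. ] (np.int64(256), np.float64(49.0))
potato px 310 [860. -65. 195.]
2009 [ 702. -177.  155.] [926.  24. 265.]
```

>>> {"fn": "drive_tool", "kwargs": {"plan": [[[0.8,-7,0,0,0],[0.8,-5,0,6,0],[0.8,-6,0,10,0],[0.8,-9,0,14,0],[0.8,-11,0,14,0],[0.8,-12,0,12,0],[0.8,-12,0,8,0],[0.8,-10,0,4,0],[0.8,-6,0,0,0],[0.8,-3,0,0,0],[0.8,0,0,0,0]]]}}

```text
clock: 9.72
position: [770.7, -88.7, 339.7]
ee_rot: [-0.707, 0.708, -0.002, 0.002]
contact_force: [0.8, 0.5, -3.3]
gripper_width: 12.7
grasp_force: 62.2
```

```bash
python3 - <<'E'
from h import *
s,p,W,b=flange("top",50,(-1,0)); print(s["position"].round(1),s["contact_force"].round(1),b,s["joints"].round(2))
s,p2,W,b=flange("side",50,(-1,0)); print(b)
cv2.imwrite("pics/s4.png",cv2.resize(np.hstack([p2[60:260,100:300],p[30:230,200:420]])[:,:,::-1],None,fx=1.8,fy=1.8))
E
```

```text
[770.7 -88.7 339.7] [ 0.8  0.5 -3.3] (np.int64(261), np.float64(44.0)) [ 0.09  0.64  0.69  0.   -1.62 -0.09]
(np.int64(89), np.float64(32.0))
```

View pics/s4.png

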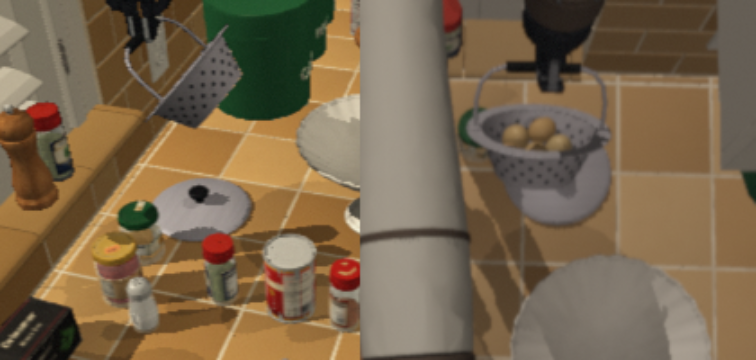

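>>> {"fn": "drive_tool", "kwargs": {"plan": [[[0.8,-6,-2,0,0],[0.8,-12,-3,0,0],[0.8,-18,-5,0,0],[0.8,-24,-7,0,0],[0.8,-28,-8,0,0],[0.8,-30,-8,0,0],[0.8,-30,-8,0,0],[0.8,-30,-8,0,0],[0.8,-30,-8,0,0],[0.8,-30,-9,0,0],[0.8,-30,-9,0,0],[0.8,-30,-8,0,0],[0.8,-30,-8,0,0],[0.8,-28,-8,0,0],[0.8,-24,-7,0,0],[0.8,-18,-5,-6,0],[0.8,-12,-4,-8,0],[0.8,-8,-2,-6,0],[0.8,-3,0,0,0],[0.8,0,0,0,0]]]}}

```text
clock: 11.48
position: [349.4, -205.8, 316.4]
ee_rot: [-0.706, 0.708, -0.0, 0.0]
contact_force: [0.2, 0.2, -3.6]
gripper_width: 12.2
grasp_force: 62.2
```

```bash
python3 - <<'E'
from h import *
s,p,W,b=flange("top",45,(-1,0)); print(s["position"].round(1),s["contact_force"].round(1),b,s["joints"].round(2))
s,p2,W2,b=flange("side",45,(-1,0)); print(b)
B=s["position"]+[0,0,17]
for nm,W_,p_ in (("t",W,p),("s",W2,p2)):
    q=W_.reshape(-1,3); m=(abs(q[:,1]-B[1])<95)&(q[:,0]>B[0]-170)&(q[:,0]<B[0]+30)&(q[:,2]>B[2]-145)&(q[:,2]<B[2]+10); F=q[m]-B
    print(nm,len(F)); 
    # silhouette in tilt plane: best tilt by full profile model (floor line, wall-flange)
    for th in range(36,56,2):
        t=np.radians(th); ax=np.array([np.sin(t),0,np.cos(t)]); d=F@ax; r=np.linalg.norm(F-d[:,None]*ax,axis=1); h=d+137
        on=((abs(h)<3)&(r<52))|((abs(r-(52+h*.384))<4)&(h>0)&(h<58))|((abs(h-60)<3)&(r>73)&(r<91)); print(th,on.sum(),end="; ")
    print()
q=W2.reshape(-1,3); b=(q[:,2]>140)&(np.hypot(q[:,0]-441,q[:,1]+206)<145)&(np.hypot(q[:,0]-441,q[:,1]+206)>128)&(q[:,0]<420)
R=q[b]; print("near rim z/x",len(R)); k=R[abs(R[:,1]+206)<40]; k=k[k[:,2]<175]; print(k.min(0).round(1) if len(k) else "",k.max(0).round(1) if len(k) else "")
E
```

```text
[ 349.4 -205.8  316.4] [ 0.2  0.2 -3.6] (np.int64(440), np.float64(44.0)) [-0.13 -0.06 -0.33  0.   -1.31  0.12]
(np.int64(167), np.float64(44.0))
t 2253
36 588; 38 654; 40 745; 42 923; 44 993; 46 928; 48 820; 50 760; 52 686; 54 666; 
s 2359
36 508; 38 546; 40 617; 42 699; 44 872; 46 1010; 48 957; 50 906; 52 847; 54 793; 
near rim z/x 631
[ 305.9 -244.9  154.8] [ 317.5 -166.8  166.9]
```

>>> {"fn": "drive_tool", "kwargs": {"plan": [[[0.8,0,0,-10,0],[0.8,0,0,-14,0],[0.8,0,0,-9,0],[0.8,0,0,-4,0],[0.8,0,0,-3,0],[0.8,0,0,-2,0],[0.8,0,0,0,0]]]}}

```text
clock: 12.17
position: [350.1, -205.7, 274.4]
ee_rot: [-0.707, 0.708, -0.0, -0.0]
contact_force: [-0.3, -0.5, -3.4]
gripper_width: 12.3
grasp_force: 62.2
```

>>> {"fn": "drive_tool", "kwargs": {"plan": [[[0.8,0,0,-3,0],[0.8,0,0,-2,0],[0.8,2,0,-2,0],[0.8,2,0,-1,0],[0.8,0,0,0,0]]]}}

```text
clock: 12.58
position: [354.2, -206.1, 267.2]
ee_rot: [-0.707, 0.708, -0.001, -0.0]
contact_force: [-0.0, -0.8, 2.8]
gripper_width: 12.7
grasp_force: 63.0
```

>>> {"fn": "drive_tool", "kwargs": {"plan": [[[0.8,4,0,-2,0],[0.8,4,0,-2,0],[0.8,4,0,-2,0],[0.8,4,0,-2,0],[0.8,0,0,0,0]]]}}

```text
clock: 13.0
position: [370.8, -205.8, 258.3]
ee_rot: [-0.707, 0.708, -0.0, 0.0]
contact_force: [0.1, 0.2, 1.7]
gripper_width: 12.6
grasp_force: 64.8
```

```bash
cat >> h.py <<'E'
def tiltfit(n,lo,hi,sx=1,cam=None):
    s=read_state(); p,W=cloud(n); B=s["position"]+[0,0,17]; q=W.reshape(-1,3); q=q[np.isfinite(q).all(1)]; F=q-B; F=F[np.linalg.norm(F,axis=1)<175]
    out=[]
    for th in np.arange(lo,hi,1.):
        t=np.radians(th); ax=np.array([sx*np.sin(t),0,np.cos(t)]); d=F@ax; r=np.linalg.norm(F-d[:,None]*ax,axis=1); h=d+137
        out.append((((abs(h)<3)&(r<52))|((abs(r-(52+h*.384))<4)&(h>0)&(h<58))|((abs(h-60)<3)&(r>73)&(r<91))).sum())
    i=int(np.argmax(out)); 
    q=W.reshape(-1,3); k=(q[:,2]>150)&(q[:,2]<172)&(p.reshape(-1,3).min(1)>110)&(np.hypot(q[:,0]-441,q[:,1]+206)<170)&(q[:,0]>430)
    return s,p,W,(lo+i,out[i]),q[k][:,:3]
E
python3 - <<'E'
from h import *
for n in("top","side"):
    s,p,W,b,rim=tiltfit(n,35,85); print(n,b,s["position"].round(1),s["contact_force"].round(1), "rim x max",np.percentile(rim[:,0],99).round(1),"z at far",np.median(rim[rim[:,0]>540][:,2]))
E
```

```text
top (57, np.int64(1571)) [ 370.8 -205.8  258.3] [0.1 0.2 1.7] rim x max 575.5 z at far 157.23584415684292
side (58, np.int64(1099)) [ 370.7 -205.7  258.3] [0.6 0.  2.3] rim x max 574.6 z at far 159.0595006552726
```

>>> {"fn": "drive_tool", "kwargs": {"plan": [[[0.8,4,0,-3,0],[0.8,4,0,-3,0],[0.8,3,0,-3,0],[0.8,0,0,0,0]]]}}

```text
clock: 13.43
position: [381.7, -206.1, 249.6]
ee_rot: [-0.707, 0.708, -0.001, 0.0]
contact_force: [-0.5, -0.6, 4.5]
gripper_width: 12.4
grasp_force: 66.2
```

```bash
python3 - <<'E'
from h import *
ims=[]
for n in("top","side"):
    s,p,W,b,rim=tiltfit(n,45,95); print(n,b,s["position"].round(1),s["contact_force"].round(1), "rim x max",np.percentile(rim[:,0],99).round(1)); ims.append(p)
cv2.imwrite("pics/s5.png",cv2.resize(np.hstack([ims[0][120:320,240:440],ims[1][60:260,200:400]])[:,:,::-1],None,fx=1.8,fy=1.8))
E
```

```text
top (64, np.int64(1758)) [ 381.7 -206.1  249.6] [-0.5 -0.6  4.5] rim x max 571.7
side (66, np.int64(990)) [ 381.6 -206.   249.7] [ 0.5 -0.3  4.7] rim x max 571.3
```

View pics/s5.png

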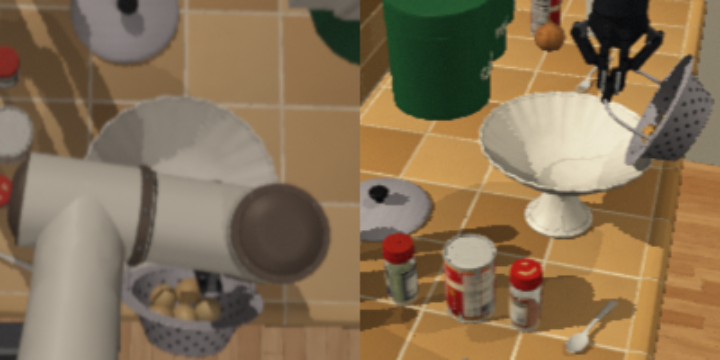

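>>> {"fn": "drive_tool", "kwargs": {"plan": [[[0.71,3,0,-3,0],[0.71,4,0,-4,0],[0.71,4,0,-4,0],[0.71,4,0,-4,0],[0.71,0,0,0,0]]]}}

```text
clock: 13.95
position: [395.0, -205.7, 233.8]
ee_rot: [-0.707, 0.708, 0.001, -0.001]
contact_force: [-2.3, -0.0, 6.2]
gripper_width: 12.6
grasp_force: 63.8
```

```bash
python3 - <<'E'
from h import *
for n in("top","side"):
    s,p,W,b,rim=tiltfit(n,45,100); print(n,b,s["position"].round(1),s["contact_force"].round(1), "rim x max",np.percentile(rim[:,0],99).round(1))
    pot=(np.linalg.norm(W-[400,-206,160],axis=-1)<170)&(p[...,0].astype(int)-p[...,2]>70)&(W[...,2]>60); print(pot.sum(), "x<330:",(pot&(W[...,0]<330)).sum(),"x>350:",(pot&(W[...,0]>350)).sum())
E
```

```text
top (72, np.int64(1755)) [ 395.  -205.7  233.8] [-2.3 -0.   6.2] rim x max 554.4
21 x<330: 21 x>350: 0
side (73, np.int64(944)) [ 394.8 -205.6  233.9] [-2.9  0.3  5.1] rim x max 552.4
246 x<330: 10 x>350: 151
```

>>> {"fn": "drive_tool", "kwargs": {"plan": [[[0.8,0,0,4,0],[0.8,0,0,6,0],[0.8,0,0,8,0],[0.8,0,0,8,0],[0.8,0,0,8,0],[0.8,0,0,0,0],[0.8,0,0,0,0]]]}}

```text
clock: 14.63
position: [395.9, -205.5, 268.6]
ee_rot: [-0.706, 0.708, -0.0, 0.001]
contact_force: [0.0, -0.4, -2.8]
gripper_width: 12.6
grasp_force: 62.9
```

```bash
python3 - <<'E'
from h import *
ims=[]
for n in("top","side"):
    s,p,W,b,rim=tiltfit(n,45,100); print(n,b,s["position"].round(1),s["contact_force"].round(1), "rim x max",np.percentile(rim[:,0],99).round(1)); ims.append(p)
    pot=(np.linalg.norm(W-[400,-206,160],axis=-1)<170)&(p[...,0].astype(int)-p[...,2]>70)&(W[...,2]>60); print(pot.sum(), "x<330:",(pot&(W[...,0]<330)).sum(),"x>350:",(pot&(W[...,0]>350)).sum())
cv2.imwrite("pics/s6.png",cv2.resize(np.hstack([ims[0][120:320,240:440],ims[1][60:260,200:400]])[:,:,::-1],None,fx=1.8,fy=1.8))
E
```

```text
top (67, np.int64(2099)) [ 395.9 -205.5  268.6] [ 0.  -0.4 -2.8] rim x max 577.9
42 x<330: 0 x>350: 24
side (69, np.int64(1014)) [ 395.6 -205.4  268.1] [ 0.2  0.2 -2.9] rim x max 576.6
405 x<330: 12 x>350: 331
```

View pics/s6.png

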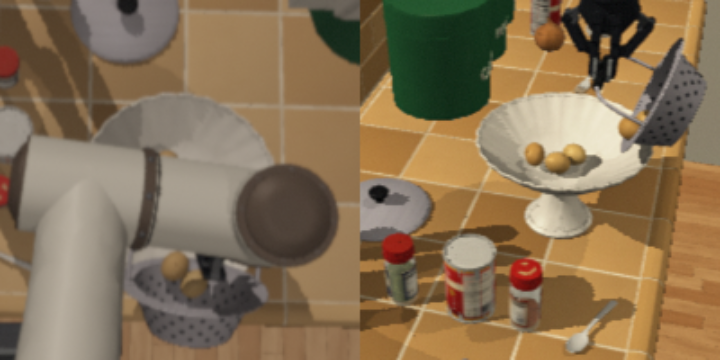

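>>> {"fn": "drive_tool", "kwargs": {"plan": [[[0.8,8,0,3,0],[0.8,16,0,3,0],[0.8,22,0,0,0],[0.8,0,0,0,0],[0.8,0,0,0,0],[0.8,0,0,0,0],[0.8,0,0,0,0]]]}}

```text
clock: 15.32
position: [441.3, -205.6, 274.1]
ee_rot: [-0.706, 0.708, 0.0, -0.0]
contact_force: [0.1, -0.2, -2.4]
gripper_width: 12.7
grasp_force: 62.9
```

```bash
cat >> h.py <<'E'
def pots():
    p,W=cloud("side"); m=((p[...,0].astype(int)-p[...,2]>60)&(np.hypot(W[...,0]-441,W[...,1]+206)<260)&(W[...,2]>60)).astype(np.uint8)
    k,l,st,ce=cv2.connectedComponentsWithStats(m)
    for i in range(1,k):
        if st[i,4]>12: Q=W[l==i]; print("pot",st[i,4],ce[i].round(0),np.median(Q,0).round(0),np.ptp(Q,0).round(0),p[l==i].mean(0).round(0))
    return p
E
python3 - <<'E'
from h import *
s,p,W,b,rim=tiltfit("top",45,100); print(b,s["position"].round(1),s["contact_force"].round(1)); pots()
E
```

```text
(67, np.int64(2264)) [ 441.3 -205.6  274.1] [ 0.1 -0.2 -2.4]
pot 70 [331. 125.] [ 396. -184.  214.] [ 41. 138.  92.] [174. 135.  75.]
pot 411 [312. 149.] [ 443. -172.  136.] [117. 101.  53.] [168. 128.  69.]
pot 111 [294. 208.] [440.  43. 107.] [44. 26. 20.] [169.  49.  33.]
```

>>> {"fn": "drive_tool", "kwargs": {"plan": [[[0.8,-8,0,0,0],[0.8,-14,0,0,0],[0.8,-14,0,0,0],[0.8,-8,0,0,0],[0.8,0,0,0,0],[0.8,14,0,0,0],[0.8,30,0,0,0],[0.8,-15,0,0,0],[0.8,-5,0,0,0],[0.8,0,0,0,0],[0.8,0,0,0,0],[0.8,0,0,0,0]]]}}

```text
clock: 16.42
position: [421.9, -205.8, 274.9]
ee_rot: [-0.706, 0.708, -0.001, 0.0]
contact_force: [-0.3, -0.3, -1.9]
gripper_width: 12.4
grasp_force: 63.0
```

```bash
python3 - <<'E'
from h import *
s,p,W,b,rim=tiltfit("top",45,100); print(b,s["position"].round(1),s["contact_force"].round(1)); p2=pots()
cv2.imwrite("pics/s7.png",cv2.resize(np.hstack([p[120:320,240:440],p2[60:260,200:400]])[:,:,::-1],None,fx=1.8,fy=1.8))
E
```

```text
(67, np.int64(2385)) [ 421.9 -205.8  274.9] [-0.3 -0.3 -1.9]
pot 461 [312. 148.] [ 441. -178.  136.] [107. 113.  45.] [170. 131.  70.]
pot 110 [293. 208.] [440.  42. 107.] [43. 25. 22.] [170.  50.  34.]
```

View pics/s7.png

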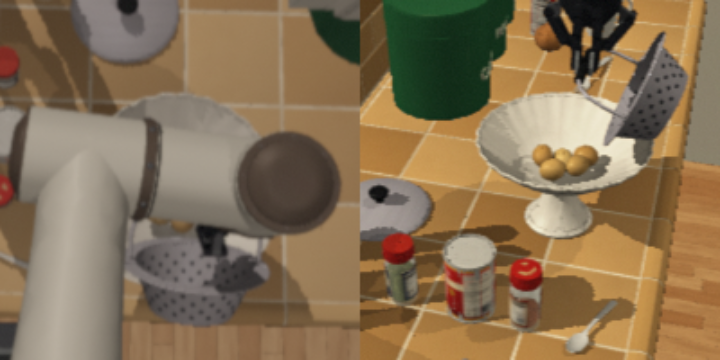

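>>> {"fn": "drive_tool", "kwargs": {"plan": [[[0.8,0,0,8,0],[0.8,0,0,14,0],[0.8,0,0,14,0],[0.8,0,8,6,0],[0.8,0,16,0,0],[0.8,0,24,0,0],[0.8,0,32,0,0],[0.8,0,38,0,0],[0.8,0,38,0,0],[0.8,0,38,0,0],[0.8,0,38,0,0],[0.8,0,38,0,0],[0.8,0,38,0,0],[0.8,0,38,0,0],[0.8,0,38,0,0],[0.8,0,38,0,0],[0.8,0,36,0,0],[0.8,-1,30,0,0],[0.8,-1,20,0,0],[0.8,0,12,0,0]]]}}

```text
clock: 18.18
position: [419.0, 316.8, 316.0]
ee_rot: [0.707, -0.707, 0.0, 0.0]
contact_force: [-0.3, -0.3, -2.4]
gripper_width: 12.8
grasp_force: 63.0
```

```bash
python3 - <<'E'
from h import *
s=read_state(); print(s["position"].round(1),s["contact_force"].round(1)); pots()
for n in("top","side"):
    p,W=cloud(n); q=W.reshape(-1,3); k=(abs(q[:,2]-109)<5)&(np.hypot(q[:,0]-415,q[:,1]-317)<110)&(np.hypot(q[:,0]-415,q[:,1]-317)>70)
    R=q[k]; c,r=circ(R[:,:2])
    for _ in range(5):
        e=abs(np.hypot(*(R[:,:2]-c).T)-r); c,r=circ(R[e<4][:,:2])
    print(n,len(R),c.round(1),r.round(1),np.ptp(R,0).round(0))
f=np.load("pics/top0.npz")
E
```

```text
[419.  316.8 316. ] [-0.3 -0.3 -2.4]
pot 446 [313. 149.] [ 438. -177.  136.] [102. 114.  45.] [183. 142.  77.]
pot 22 [300. 211.] [422.  47. 105.] [10. 12. 20.] [152.  57.  38.]
top 239 [419.7 318.5] 83.2 [156. 159.  10.]
side 728 [418.7 321.8] 83.2 [172. 172.  10.]
```

>>> {"fn": "drive_tool", "kwargs": {"plan": [[[0.8,0,0,-12,0],[0.8,1,1,-20,0],[0.8,0,0,-20,0],[0.8,0,0,-13,0],[0.8,0,0,-5,0],[0.74,0,0,0,0],[0.7,0,0,0,0],[0.68,0,0,0,0],[0.68,0,0,0,0],[0.68,0,0,0,0]]]}}

```text
clock: 19.17
position: [421.1, 315.6, 247.3]
ee_rot: [-0.706, 0.708, 0.0, 0.001]
contact_force: [-1.2, -0.1, -1.9]
gripper_width: 13.7
grasp_force: 28.6
```

```bash
python3 - <<'E'
from h import *
for n in ("top","side"):
    s,p,W,b,rim=tiltfit(n,-20,100); print(b,s["position"].round(1),s["contact_force"].round(1),s["grasp_force"])
E
```

```text
(66, np.int64(2342)) [421.1 315.6 247.3] [-1.2 -0.1 -1.9] 28.561436533927917
(69, np.int64(3118)) [421.  315.5 247.1] [-0.4 -0.2 -2.2] 28.561606407165527
```

Grip is lighter but it still holds. I'll loosen further in small steps.

>>> {"fn": "drive_tool", "kwargs": {"plan": [[[0.66,0,1,-1,0],[0.66,0,0,0,0],[0.66,0,0,0,0],[0.66,0,0,0,0]]]}}

```text
clock: 19.6
position: [420.6, 316.3, 245.0]
ee_rot: [-0.707, 0.708, 0.0, -0.0]
contact_force: [0.7, -0.0, -3.2]
gripper_width: 14.8
grasp_force: 6.9
```

```bash
python3 - <<'E'
from h import *
for n in ("top",):
    s,p,W,b,rim=tiltfit(n,-20,100); print(b,s["position"].round(1),s["contact_force"].round(1),s["grasp_force"])
E
```

```text
(-1, np.int64(590)) [420.6 316.3 245. ] [ 0.7 -0.  -3.2] 6.912929937243462
```

>>> {"fn": "drive_tool", "kwargs": {"plan": [[[0.645,0,0,0,0],[0.645,0,0,0,0],[0.645,0,0,0,0],[0.645,0,0,0,0]]]}}

```text
clock: 19.98
position: [420.9, 316.5, 245.7]
ee_rot: [-0.707, 0.708, -0.0, 0.0]
contact_force: [0.3, 0.2, 0.6]
gripper_width: 14.9
grasp_force: 0.0
```

```bash
python3 - <<'E'
from h import *
for n in ("top","side"):
    s,p,W,b,rim=tiltfit(n,-20,100); print(b,s["position"].round(1),s["contact_force"].round(1),s["grasp_force"])
E
```

```text
(0, np.int64(78)) [420.9 316.5 245.7] [0.3 0.2 0.6] 0.0
(-6, np.int64(270)) [420.9 316.4 245.6] [ 0.  -0.  -1.2] 0.0
```

```bash
python3 - <<'E'
from h import *
p,W=cloud("side"); p2,W2=cloud("top")
cv2.imwrite("pics/s8.png",np.hstack([p[200:384,180:380],p2[150:334,40:240]])[:,:,::-1])
E
```

```text
(no output)
```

View pics/s8.png

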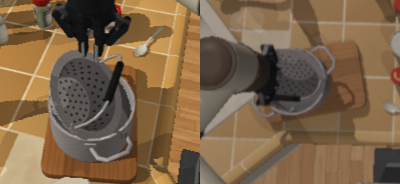

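```bash
cat > fit.py <<'E'
from h import *
from scipy.optimize import least_squares
from scipy.spatial.transform import Rotation as R
def fit(show=True):
    s=read_state(); T=s["position"]; Q=[];BK=[]
    for n in ("top","side"):
        p,W=cloud(n); c=p.astype(int); q=W
        near=(np.hypot(q[...,0]-419,q[...,1]-318)<170)&(q[...,2]>60)&(q[...,2]<T[2]+60)
        tool=(np.hypot(q[...,0]-T[0],q[...,1]-T[1])<75)&(q[...,2]>T[2]-6)
        sat=c.max(2)-c.min(2)
        grey=near&~tool&(sat<45)&(c.sum(2)>200)
        r=np.hypot(q[...,0]-419.5,q[...,1]-(318 if n=="top" else 320)); pan=(abs(r-83)<5)&(q[...,2]<114)
        out=(r>85)&(q[...,2]<112)
        Q.append(q[grey&~pan&~out]); b=near&~tool&(c.sum(2)<110)&(sat<25)&(q[...,2]>100); BK.append(q[b])
    for n,b in zip(("top","side"),BK):
        if len(b)>5: print("black",n,len(b),np.median(b,0).round(0),b.min(0).round(0),b.max(0).round(0))
    P=np.vstack(Q)
    def dist(x,P):
        L=R.from_rotvec([x[3],x[4],0]).inv().apply(P-x[:3]); r=np.hypot(L[:,0],L[:,1]); z=L[:,2]
        f=np.hypot(z,np.maximum(r-52,0)); zc=np.clip(z,0,60); w=np.hypot((r-(52+.35*zc)),z-zc)
        fl=np.hypot(z-60,np.maximum(abs(r-81.5)-8.5,0)); return np.minimum(np.minimum(f,w),fl)
    best=None
    for a in np.arange(-.8,.81,.4):
        for b in np.arange(-.8,.81,.4):
            for z in (60,90):
                o=least_squares(lambda x:np.minimum(dist(x,P),25),[419,318,z,a,b],loss="soft_l1",f_scale=3,max_nfev=60)
                n=(dist(o.x,P)<4).mean()
                if best is None or n>best[0]: best=(n,o.x)
    n,x=best; ax=R.from_rotvec([x[3],x[4],0]).apply([0,0,1])
    print("TCP",T.round(1),"F",s["contact_force"].round(1),"grasp",round(float(s["grasp_force"]),1),"pts",len(P),"inlier",round(n,2),"origin",x[:3].round(1),"axis",ax.round(3),"tilt",np.degrees(np.arccos(ax[2])).round(1),"apex bar",(x[:3]+137*ax).round(1))
    return x,BK
if __name__=="__main__": fit()
E
timeout 300 python3 fit.py
```

```text
black top 134 [375. 307. 196.] [369. 275. 188.] [382. 341. 201.]
black side 311 [375. 329. 197.] [368. 254. 100.] [469. 369. 202.]
TCP [420.8 316.4 245.4] F [-0.4  0.5 -0.4] grasp 0.0 pts 5105 inlier 0.91 origin [465.1 320.1  89.6] axis [-0.661  0.018  0.75 ] tilt 41.4 apex bar [374.5 322.6 192.4]
```

>>> {"fn": "drive_tool", "kwargs": {"plan": [[[-1,0,0,10,0],[-1,-14,1,5,0],[-1,-18,2,0,0],[-1,-14,1,0,0],[-1,0,0,-25,0],[-1,0,0,-25,0],[-1,0,0,-20,0],[-1,0,0,-12,0],[-1,0,0,-4,0],[0.5,0,0,0,0],[0.66,0,0,0,0],[0.8,0,0,0,0],[0.8,0,0,0,0],[0.8,0,0,0,0],[0.8,0,0,0,0],[0.8,0,0,0,0]]]}}

```text
clock: 21.62
position: [375.0, 320.4, 174.9]
ee_rot: [-0.706, 0.708, 0.0, 0.0]
contact_force: [-1.1, 0.2, 1.8]
gripper_width: 13.3
grasp_force: 58.3
```

>>> {"fn": "drive_tool", "kwargs": {"plan": [[[0.8,0,0,5,0],[0.8,0,0,10,0],[0.8,0,0,14,0],[0.8,0,0,18,0],[0.8,0,0,18,0],[0.8,0,0,14,0],[0.8,8,0,8,0],[0.8,14,0,0,0],[0.8,14,0,0,0],[0.8,8,0,0,0],[0.8,0,0,0,0],[0.72,0,0,0,0],[0.69,0,0,0,0],[0.67,0,0,0,0],[0.67,0,0,0,0],[0.67,0,0,0,0]]]}}

```text
clock: 22.95
position: [418.4, 320.4, 261.4]
ee_rot: [-0.707, 0.708, 0.0, 0.0]
contact_force: [-0.4, 1.3, -2.1]
gripper_width: 14.2
grasp_force: 19.4
```

```bash
timeout 300 python3 fit.py
```

```text
black side 50 [468. 276. 174.] [427. 240. 149.] [524. 365. 241.]
TCP [418.4 320.4 261.4] F [-0.4  1.3 -2.1] grasp 19.4 pts 6569 inlier 0.95 origin [506.9 321.8 174.7] axis [-0.653  0.006  0.757] tilt 40.8 apex bar [417.4 322.7 278.4]
```

>>> {"fn": "drive_tool", "kwargs": {"plan": [[[0.665,0,0,0,0],[0.66,0,0,0,0],[0.66,0,0,0,0],[0.66,0,0,0,0],[0.66,0,0,0,0],[0.66,0,0,0,0],[0.67,0,0,0,0],[0.8,0,0,0,0],[0.8,0,0,0,0],[0.8,0,0,0,0]]]}}

```text
clock: 23.88
position: [418.8, 320.3, 261.4]
ee_rot: [-0.706, 0.708, -0.0, 0.0]
contact_force: [-0.3, -0.0, -1.7]
gripper_width: 12.5
grasp_force: 58.5
```

```bash
timeout 300 python3 fit.py
```

```text
black side 25 [430. 308. 140.] [409. 261. 134.] [489. 349. 191.]
TCP [418.8 320.3 261.4] F [-0.3 -0.  -1.7] grasp 58.5 pts 7956 inlier 0.95 origin [448.9 322.6 140.9] axis [-0.227 -0.002  0.974] tilt 13.1 apex bar [417.8 322.3 274.3]
```

>>> {"fn": "drive_tool", "kwargs": {"plan": [[[0.67,0,0,0,0],[0.663,5,0,0,0],[0.663,-8,0,0,0],[0.663,8,0,0,0],[0.663,-8,0,0,0],[0.663,8,0,0,0],[0.663,-5,0,0,0],[0.68,0,0,0,0],[0.8,0,0,0,0],[0.8,0,0,0,0],[0.8,0,0,0,0]]]}}

```text
clock: 24.9
position: [418.7, 320.4, 261.4]
ee_rot: [-0.707, 0.708, -0.0, 0.0]
contact_force: [-0.6, 0.8, -2.5]
gripper_width: 13.1
grasp_force: 58.5
```

```bash
timeout 300 python3 fit.py
```

```text
black side 19 [431. 330. 139.] [396. 271. 136.] [475. 351. 166.]
TCP [418.7 320.4 261.4] F [-0.6  0.8 -2.5] grasp 58.5 pts 8073 inlier 0.95 origin [431.6 322.4 136.9] axis [-0.101 -0.001  0.995] tilt 5.8 apex bar [417.8 322.2 273.2]
```

>>> {"fn": "drive_tool", "kwargs": {"plan": [[[0.67,0,0,0,0],[0.663,5,0,0,0],[0.663,-8,0,0,0],[0.663,8,0,0,0],[0.663,-8,0,0,0],[0.663,8,0,0,0],[0.663,-5,0,0,0],[0.68,0,0,0,0],[0.8,0,0,0,0],[0.8,0,0,0,0],[0.8,0,0,0,0]]]}}

```text
clock: 25.92
position: [418.7, 320.3, 261.3]
ee_rot: [-0.707, 0.708, -0.0, 0.0]
contact_force: [1.9, 0.4, -2.2]
gripper_width: 12.6
grasp_force: 58.5
```

```bash
cat > chk.py <<'E'
from fit import *
x,_=fit()
T=read_state()["position"]
for n in("top","side"):
    p,W=cloud(n); q=W.reshape(-1,3); q=q[np.isfinite(q).all(1)]
    k=(abs(q[:,2]-108)<6)&(np.hypot(q[:,0]-419,q[:,1]-319)<100)&(np.hypot(q[:,0]-419,q[:,1]-319)>72); Rm=q[k]; c,r=np.array([419,319.]),83.2
    for _ in range(8):
        e=abs(np.hypot(*(Rm[:,:2]-c).T)-r); c,r=circ(Rm[e<6][:,:2])
    print("pan",n,len(Rm),c.round(1),r.round(1),"zmax",np.percentile(Rm[:,2],98).round(1))
    b=(q[:,2]>155)&(q[:,2]<170)&(abs(np.hypot(q[:,0]-441,q[:,1]+206)-137)<20); B=q[b]; c,r=circ(B[:,:2]); print("bowl",len(B),c.round(1),r.round(1))
    M=((W[...,2]>95)&(W[...,2]<118)&(W[...,0]>380)&(W[...,0]<650)&(W[...,1]>-20)&(W[...,1]<90)).astype(np.uint8)
    kk,l,st,ce=cv2.connectedComponentsWithStats(M)
    print("row",[W[l==i].mean(0).round(0).tolist() for i in range(1,kk) if st[i,4]>15])
pots()
E
timeout 300 python3 chk.py
```

```text
black side 25 [424. 327. 138.] [399. 267. 135.] [463. 353. 181.]
TCP [418.7 320.3 261.3] F [ 1.9  0.4 -2.2] grasp 58.5 pts 8100 inlier 0.95 origin [423.2 322.1 135. ] axis [-0.04   0.001  0.999] tilt 2.3 apex bar [417.7 322.3 271.9]
pan top 147 [419.3 318.7] 83.4 zmax 113.7
bowl 1391 [ 442.2 -203.3] 132.2
row [[629.0, 42.0, 106.0], [527.0, 35.0, 107.0], [441.0, 45.0, 105.0]]
pan side 472 [418.9 321.7] 83.4 zmax 113.5
bowl 49 [428.8 -92.8] 29.8
row [[628.0, 51.0, 106.0]]
pot 38 [302. 155.] [ 462. -149.  129.] [21. 31. 17.] [165. 126.  67.]
```

>>> {"fn": "drive_tool", "kwargs": {"plan": [[[0.8,-2,0,-2,0],[0.8,-1,0,-2,0],[0.8,0,0,0,0],[0.8,0,0,0,0],[0.8,0,0,0,0],[0.8,0,0,0,0]]]}}

```text
clock: 26.67
position: [415.8, 320.4, 257.4]
ee_rot: [-0.707, 0.708, -0.0, 0.0]
contact_force: [0.2, 0.4, -2.1]
gripper_width: 12.5
grasp_force: 58.5
```

```bash
timeout 300 python3 - <<'E'
from fit import *
fit()
p,W=cloud("top"); m=((p[...,0].astype(int)-p[...,2]>60)&(np.hypot(W[...,0]-441,W[...,1]+206)<140)&(W[...,2]>70))
Q=W[m]; print(m.sum(),Q.min(0).round(0),Q.max(0).round(0),np.hypot(Q[:,0]-441,Q[:,1]+206).max().round(0)); v,u=np.where(m); print("area per potato est", m.sum()*(1180/452)**2/(np.pi*20*17))
E
```

```text
black side 22 [421. 324. 134.] [398. 263. 131.] [459. 354. 176.]
TCP [415.8 320.4 257.4] F [ 0.2  0.4 -2.1] grasp 58.5 pts 8033 inlier 0.94 origin [420.1 322.2 131.1] axis [-0.038  0.     0.999] tilt 2.2 apex bar [414.9 322.2 268. ]
440 [ 395. -224.  125.] [ 488. -151.  152.] 58.0
area per potato est 2.8074435447668593
```

```bash
python3 - <<'E'
from h import *
p,W=cloud("top"); c=p.astype(int)
m=(np.hypot(W[...,0]-441,W[...,1]+206)<120)&(W[...,2]>70)
h=((c[...,0]-c[...,2]>35)&m); v,u=np.where(h); print(h.sum()*6.4/1068)
# maxima of height above bowl surface (smoothed)
Z=np.where(m,W[...,2],0).astype(np.float32); Z=cv2.medianBlur(np.nan_to_num(Z),3)
D=cv2.distanceTransform(h.astype(np.uint8),cv2.DIST_L2,3); mx=(D==cv2.dilate(D,np.ones((7,7))))&(D>3.5)
for y,x in zip(*np.where(mx)): print((x,y),D[y,x].round(1),W[y,x].round(0))
y0,y1,x0,x1=v.min(),v.max(),u.min(),u.max()
for y in range(y0,y1+1,2): print("".join("#" if h[y,x] and c[y,x].sum()>330 else "+" if h[y,x] else "." for x in range(x0,x1+1)))
E
```

```text
4.871910112359552
(np.int64(333), np.int64(215)) 6.4 [ 472. -192.  141.]
(np.int64(334), np.int64(215)) 6.4 [ 471. -194.  146.]
(np.int64(321), np.int64(222)) 6.7 [ 453. -162.  143.]
(np.int64(333), np.int64(229)) 5.7 [ 437. -193.  138.]
(np.int64(329), np.int64(239)) 5.1 [ 411. -183.  140.]
(np.int64(341), np.int64(240)) 6.6 [ 410. -213.  140.]
(np.int64(341), np.int64(241)) 6.6 [ 407. -212.  143.]
..................##.............
..............###########........
............###########++#.......
...........#++########++++.......
...######..+++++++++++++++.......
.#########+++++++++++++++........
##########+++..++++++++..........
++#########++.....++++++++.......
+++#######++++.############+.....
.+++++###++++++############++....
..+++++++++++++###########+++....
.....+++++++.+++#######+.+++.....
.......+#####+++++++++++++.......
......+########++++++++++++#++...
.....++#########+++..++######++#.
......++########++++++#######+++.
.......++++###++++++++#######++++
.........++++++++++++++######++++
............++++....++++++++++++.
.....................++++++++++..
.......................++++++....
```

Five separate potatoes show in the bowl, and the basket is level, centred and about 20 mm above the rim. I'm handing the job in.

```bash
python3 -c "
from bench import *
print(job_done())"
```

```text
the job is handed in; nothing more can be done
None
```

The job is handed in, with no verdict returned: all five potatoes are in the bowl and the basket is held over the pan, about 2° off level and roughly 20 mm above the rim; on the way back the basket slipped out of the gripper into the pan once and was picked up again.

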